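# Slide a brass nameplate off its tray and lay it on the engraving rest

## Task

Take the brass blank from the tray on top of the blue stand and lay it lengthways and flat on the narrow engraving rest, centred across it and with its end butted up against the steel end stop, then let go. The blank lies too low between the tray's rails to be gripped: press lightly on it from above and draw it out over the tray's open end, still flat in its channel and by about a third of its length, then grip the part that overhangs and lift it away. Leave the pale silver-grey blank, the oil bottle and the roll of tape where they are.

Things in the scene. Friction and masses are not known exactly. Their poses are not given: they have to be found in the camera images.
- brass_plate: brass nameplate blank, a plain flat plate 100 x 60 x 4 mm, about 0.2 kg (0.15 to 0.26), smooth; it lies in one of the tray's two channels. Origin: centre of its underside. x along its 100 mm length, y across its 60 mm width, z up.
- grey_plate: the same blank in pale silver-grey aluminium, 100 x 60 x 4 mm, in the tray's other channel; to be left there. Origin and axes as for the brass one.
- stock_tray: fixed blue stand 135 x 144 x 200 mm. On its top, two channels along its x, 63 mm wide, centred 34.5 mm either side of its middle; slippery grey floors 200 mm above the bench. Aluminium rails 6 mm wide stand 6 mm above the floors; a 10 mm wall closes the far (+x) end. The near (-x) end is open and drops sheer to the bench. Origin: centre of its underside; z up.
- tray_edge (a point): point on the rim of the tray's open end, midway between the channels, at the height of the channel floors (200 mm above the bench); axes as the tray's
- engraving_rest: fixed engraving rest: an aluminium pedestal 34 mm wide and 90 mm long, its flat top 60 mm above the bench, on a dark foot 130 x 90 x 12 mm; at its far (+x) end a steel stop 34 mm wide stands 12 mm above that top. Origin: centre of the foot's underside; x lengthways towards the stop, y across, z up.
- rest_stop (a point): point on the rest's top at the foot of the stop's near face, in the middle of the width; x points into the stop, z up. The 100 mm plate butted against the stop has its origin 50 mm from here on the -x side.
- oil_bottle: loose yellow oil bottle with a red cap, 42 x 42 x 134 mm, bystander behind the red engraving machine; origin: centre of its underside
- tape_roll: loose roll of tape lying flat, 60 mm across and 18 mm high, bystander left of the rest; origin: centre of its underside. (Between tray and rest stands the red engraving machine; its tallest part is 0.39 m above the bench, at about x 0.45, y -0.16.)

How it is judged:
By the outcome, as a careful person would: the job done as asked, in the order asked, and still so for the second after the job is handed in, with the robot touching nothing.
It also fails if it takes over 72 s, if anything falls off the work surface, if the arm or the gripper's body presses on something with over 40 N, if the wrist force passes 120 N, or if a joint passes its speed limit or range.

## Robot

A 7-joint arm with a two-finger parallel gripper is mounted at the origin on a cart in front of the work surface, level with it; the furniture and walls round the work are solid. World frame = base frame: x ahead of the robot, y to its left, z up, the work surface at z = 0. Lengths are in m, angles in rad, forces in N, time in s.
With the tool pointing down it reaches from about 0.35 to 0.9 m from the base axis. Payload 19.9 kg.
Tool frame: the origin (TCP) lies at the very end of the fingers, on their centre line; the grasp point (between the pads) lies 19 mm behind it; z points along the fingers, y is the line along which they close (so a half turn about z gives the same grasp; the last joint's range is limited). The gripper opens to 94 mm and grips with 3 to 60 N. Pads are 16 mm wide; open, the fingers measure 119 mm over their backs; the gripper's body (75 mm by 177 mm) begins 78 mm behind the grasp point.
Start: joints at [-1.276, 0.417, -0.01, 1.614, 0.005, 1.111, -0.053], TCP at [0.206, 0.59, 0.205] pointing down, gripper open.
Joint ranges: [-2.81, 2.81], [-0.39, 2.02], [-1.27, 1.25], [0.06, 2.57], [-1.19, 4.33], [0.19, 2], [-2.82, 2.82]. Speed limits (rad/s): [1.89, 1.89, 2.39, 2.39, 3.01, 3.01, 3.01].

## Interface

Orientations are given as a unit quaternion [x, y, z, w].
In Python, from station import bot, imaging gives the robot as it stands. The module is installed in compiled form; this text tells all that it offers.
- The arm moves only by the tool step_arm, never from a script. Its argument "increments" is a list of rows, each a list of 7 numbers: the turn, a rotation vector about the tool's x, y, z in degrees, then the shift along the tool's x, y, z in cm, then the gripper's target within -1 to 1 (fully open at 1, half-way at 0, shut at -1). A call has 1 to 12 rows; each row is the pose to reach, as a shift and turn from the pose commanded when the call began, along the tool's axes at that moment; what a row does not reach only later rows make up. A row lasts 1/12 s, in which the tool goes at most 41.7 mm and 7.16 degrees, less where a joint would pass 70% of its speed; a pose out of reach is approached as far as the arm can. A call with a gripper value outside its range is refused whole. The fingers move at their own pace and stop on an object; "force" is the grip in N (left out, the last holds). Time passes only in rows, so rows that repeat a pose let the fingers close. It gives the time, the measured TCP pose, the force, the opening and the grip force at its end, in the units of the state.
- bot.sense(): the state, without advancing time (a new reading comes with each control period).
- imaging.grab_frame(name): name is "scene" or "top" or "wrist"; returns the picture (420x560x3 uint8, blue, green, red); there is no depth.
- imaging.get_calibration(name): a dict with "mtx" (3x3 intrinsics, pixels), "k1" (the pictures are not rectified: a ray, as slopes to the right and down, at radius r is drawn at 1 + k1 r^2 times it, then the intrinsics apply), "R" (3x3) and "t" (3): a world point X has camera coordinates R X + t; the wrist camera has in their place "hand_eye" (4x4, takes a point from camera to tool coordinates, whose origin is the TCP and whose axes are the flange's). Camera axes: x right, y down, z forward; pixel columns grow to the right and rows downward; lengths in m; the calibration is good to about 2 mm. A picture is of the moment at which its call begins: read the wrist's pose just before it. get_calibration takes no time and is no camera call.
- bot.finish_job(): hands the job in; it is judged then, once.
The state is a dict: "time": time; "joint_pos": joint angles; "joint_velocities": joint speeds; "effort": joint torques, N m; "tool_pos": TCP position; "tcp_rot": TCP orientation; "force": force on the tool from outside, world axes, zero at the start; "torque": the same for the moment, N m; "opening": finger opening in m; "gripper_force": force on a finger pad.
Only numpy, scipy, OpenCV 4.12 (cv2) and the standard library are available. Lean on these libraries where they do the work, as an engineer would, in place of code of your own. Each camera call takes 0.05 s, during which the arm holds its last target. There are 200 camera calls.

## Working session

There is one attempt and no reset: what is moved stays moved. The work goes in short steps, Python scripts to look and compute and a tool call to move; the robot and the scene stay as the last step left them, time stands still between calls to the robot, and variables do not carry over. Pictures are saved under pics/ and viewed, at most 10 in all, crops included, and the job is handed in when it is done.

Besides the shell and the picture viewer there is one more tool, called after "Request:" in YAML: its name, and indented under it one key for each argument. step_arm: Moves the arm, as the interface text tells. Its arguments: {"type":"object","properties":{"increments":{"type":"array","items":{"type":"array","items":{"type":"number"}}},"force":{"type":"number"}},"required":["increments"]}

```bash
mkdir -p pics; cat > a.py <<'E'
from station import bot, imaging
import cv2, numpy as np
np.set_printoptions(precision=4,suppress=True)
E
python3 - <<'E'
from a import *
print(bot.sense())
f=[imaging.grab_frame(n) for n in("scene","top")]
for n,i in zip(("scene","top"),f):
    cv2.imwrite(f"pics/{n}0.png",i); print(n,imaging.get_calibration(n))
print(imaging.get_calibration("wrist"))
E
```

```text
{'time': 0.0, 'joint_pos': array([-1.2765,  0.418 , -0.0103,  1.6141,  0.0047,  1.1107, -0.053 ]), 'joint_velocities': array([ 0.0015,  0.0002, -0.0008, -0.0003, -0.0011, -0.0001,  0.0001]), 'effort': array([  0.0019, -85.1247,   0.6392, -42.5968,  -0.0488,   0.0188,
         0.0001]), 'tool_pos': array([0.2058, 0.5898, 0.2048]), 'tcp_rot': array([ 0.1671,  0.9859, -0.0006, -0.0001]), 'force': array([0.4305, 0.3107, 0.6145]), 'torque': array([ 0.0543, -0.0306,  0.0141]), 'gripper_force': 0.0, 'opening': 0.09411892576450649}
scene {'mtx': array([[405.2353,   0.    , 275.6986],
       [  0.    , 405.2353, 206.0965],
       [  0.    ,   0.    ,   1.    ]]), 'k1': 0.03131251664769286, 'R': array([[-0.9252,  0.3795,  0.0029],
       [ 0.2309,  0.5689, -0.7894],
       [-0.3012, -0.7297, -0.6139]]), 't': array([ 0.512 , -0.0138,  1.5066])}
top {'mtx': array([[383.7116,   0.    , 286.8159],
       [  0.    , 383.7116, 205.8773],
       [  0.    ,   0.    ,   1.    ]]), 'k1': -0.10510818625128605, 'R': array([[-0.0118, -0.9999, -0.0096],
       [-0.9938,  0.0128, -0.1107],
       [ 0.1108,  0.0082, -0.9938]]), 't': array([0.02  , 0.5399, 1.1336])}
{'mtx': array([[305.6129,   0.    , 276.588 ],
       [  0.    , 305.6129, 208.4127],
       [  0.    ,   0.    ,   1.    ]]), 'k1': 0.013495221039242073, 'hand_eye': array([[-0.0003, -0.9631, -0.2693,  0.0784],
       [ 1.    , -0.0002, -0.0004,  0.0002],
       [ 0.0003, -0.2693,  0.9631, -0.1792],
       [ 0.    ,  0.    ,  0.    ,  1.    ]])}
```

View pics/scene0.png

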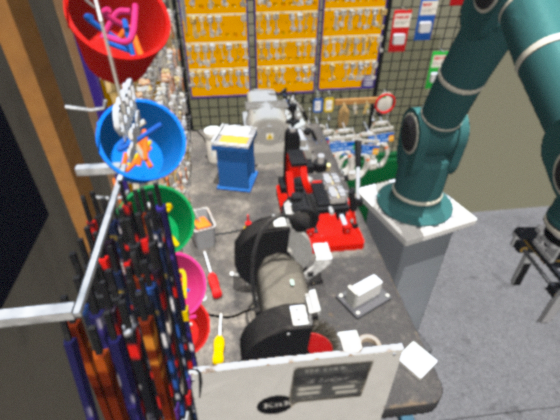

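View pics/top0.png

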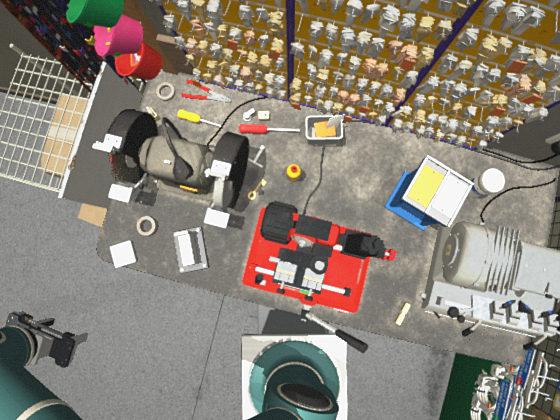

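The top view shows the tray at about (435,190) with the brass blank on its left at (425,183), and the rest at about (190,250). The tape is at (147,226), the bottle at (293,172) and the red machine in the middle. I'll enlarge the tray and the rest.

```bash
python3 - <<'E'
from a import *
i=cv2.imread("pics/top0.png"); 
a=cv2.resize(i[145:240,380:480],(500,475),interpolation=cv2.INTER_CUBIC)
b=cv2.resize(i[220:280,165:215],(300,360),interpolation=cv2.INTER_CUBIC)
c=np.zeros((475,800,3),np.uint8); c[:,:500]=a; c[:360,500:]=b
cv2.imwrite("pics/crop1.png",c)
E
```

```text
(no output)
```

View pics/crop1.png

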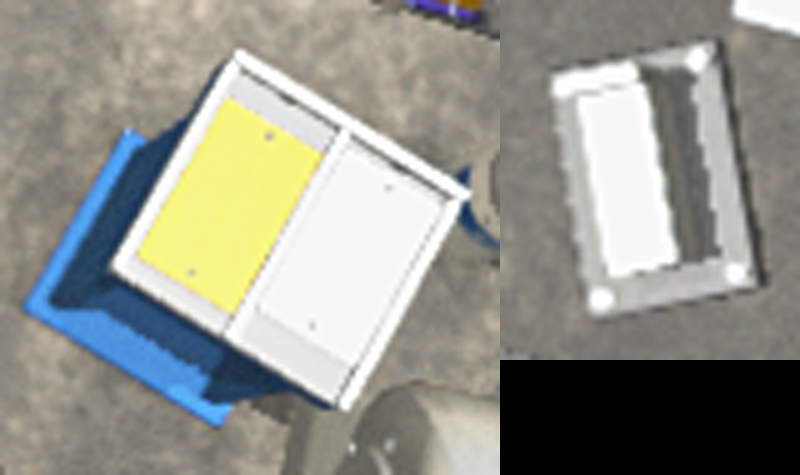

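The crop shows the brass corners at crop pixels (228,98), (325,152), (237,315) and (136,258). The far wall is at the upper right and the open end runs along the lower-left edge. The rest's stop is at the top of its pedestal. Next I'll cast rays.

```bash
cat >> a.py <<'E'
from scipy.spatial.transform import Rotation as Rot
def ray(name,px,pose=None):
    c=imaging.get_calibration(name); px=np.atleast_2d(np.array(px,float))
    K=c["mtx"]; d=(px-K[:2,2])/[K[0,0],K[1,1]]
    r0=np.linalg.norm(d,axis=1); r=r0.copy()
    for _ in range(30): r=r0/(1+c["k1"]*r**2)
    d=np.c_[d*(r/r0)[:,None],np.ones(len(d))]
    if name=="wrist":
        p,q=pose; T=np.eye(4); T[:3,:3]=Rot.from_quat(q).as_matrix(); T[:3,3]=p
        T=T@c["hand_eye"]; return T[:3,3],d@T[:3,:3].T
    return -c["R"].T@c["t"], d@c["R"]
def onplane(name,px,z,pose=None):
    o,d=ray(name,px,pose); return o+d*((z-o[2])/d[:,2])[:,None]
def rect(pts):
    "centre, long side, short side, yaw (deg, mod 180, of the long side)"
    P=pts[:,:2].astype(np.float32)*1000
    (c,(w,h),a)=cv2.minAreaRect(P)
    if w<h: w,h,a=h,w,a+90
    return np.array(c)/1000,w,h,(a+90)%180-90
def blob(mask,near):
    n,l,s,cen=cv2.connectedComponentsWithStats(mask.astype(np.uint8))
    k=min((i for i in range(1,n) if s[i,4]>40),key=lambda i:np.hypot(*(cen[i]-near)))
    return max(cv2.findContours((l==k).astype(np.uint8),cv2.RETR_EXTERNAL,cv2.CHAIN_APPROX_NONE)[0],key=len)[:,0]
def brassmask(i):
    h=cv2.cvtColor(i,cv2.COLOR_BGR2HSV); return cv2.inRange(h,(18,60,100),(40,255,255))>0
E
python3 - <<'E'
from a import *
i=cv2.imread("pics/top0.png")
b=blob(brassmask(i),(426,186)); print("brass",rect(onplane("top",b,.204)))
cr=lambda l,x0,y0,s: np.array(l)/s+[x0,y0]-.5
t=onplane("top",cr([(238,50),(470,192),(345,410),(112,268)],380,145,5),.206); print("tray",t, rect(t))
r=onplane("top",cr([(577,97),(640,85),(680,262),(608,278)],165-500/6,220,6),.06); print("rest",r,rect(r))
print("foot",rect(onplane("top",cr([(553,75),(715,42),(765,285),(592,315)],165-500/6,220,6),.012)))
print("tape",onplane("top",[(147,226)],.018),"grinder",onplane("top",[(445,240),(440,285)],.25))
E
```

```text
brass (array([ 0.5699, -0.3524]), 100.72757720947266, 60.527122497558594, -32.525672912597656)
tray [[ 0.6524 -0.3608  0.206 ]
 [ 0.5753 -0.483   0.206 ]
 [ 0.4612 -0.4073  0.206 ]
 [ 0.5369 -0.287   0.206 ]] (array([ 0.5561, -0.385 ]), 145.30856323242188, 137.04356384277344, 57.75224685668945)
rest [[0.4521 0.3387 0.06  ]
 [0.4578 0.3071 0.06  ]
 [0.3709 0.2862 0.06  ]
 [0.3633 0.322  0.06  ]] (array([0.4113, 0.3136]), 90.34038543701172, 36.617679595947266, 12.11788272857666)
foot (array([0.4119, 0.3101]), 126.8917236328125, 90.66897583007812, 10.154763221740723)
tape [[0.4842 0.4479 0.018 ]] grinder [[ 0.4258 -0.3781  0.25  ]
 [ 0.3162 -0.3606  0.25  ]]
```

```bash
cat >> a.py <<'E'
def tri(p,q):
    o,d=ray("top",[p]); s,e=ray("scene",[q]); d=d[0];e=e[0]
    k=np.linalg.lstsq(np.c_[d,-e],s-o,rcond=None)[0]; a,b=o+k[0]*d,s+k[1]*e
    return (a+b)/2,np.linalg.norm(a-b)
def toolgoal(xyz,yaw):
    "rows to write: turn about tool z (deg), shift in tool axes (cm) from the present pose; tool x to yaw, tool down"
    s=bot.sense(); R=Rot.from_quat(s["tcp_rot"]); x=R.as_matrix()[:,0]; 
    Rg=Rot.from_matrix(np.c_[[np.cos(yaw),np.sin(yaw),0],[np.sin(yaw),-np.cos(yaw),0],[0,0,-1]].reshape(3,3))
    print("turn",(R.inv()*Rg).as_rotvec(degrees=True),"shift cm",R.inv().apply(np.array(xyz)-s["tool_pos"])*100,"z",s["tool_pos"],"t",s["time"])
E
python3 - <<'E'
from a import *
for n,p,q in[("box",(217,217),(318,255)),("greymachine",(450,230),(268,92)),("guard",(130,145),(255,350)),("bottlecap",(293,171),(204,216)),("machine top",(280,222),(300,215)),("tray corner",(446,226),(258,127))]: print(n,tri(p,q))
toolgoal([.411,.314,.2],np.radians(191))
E
```

```text
box (array([0.5063, 0.2088, 0.107 ]), np.float64(0.009193553913419656))
greymachine (array([ 0.4441, -0.3433,  0.3636]), np.float64(0.003206166006160804))
guard (array([0.7465, 0.4501, 0.13  ]), np.float64(0.07413725029779994))
bottlecap (array([ 0.7002, -0.029 ,  0.1175]), np.float64(0.14574104194598458))
machine top (array([0.4853, 0.0325, 0.1126]), np.float64(0.0007656326845259172))
tray corner (array([ 0.4624, -0.3998,  0.2078]), np.float64(0.00026123272642118175))
turn [ -0.062   -0.0114 -30.2409] shift cm [-28.4557 -19.2764   0.5133] z [0.2059 0.5898 0.2049] t 0.1
```

Request:
step_arm:
  increments:
    - [0, 0, -3, -2.8, -1.9, 0, 1]
    - [0, 0, -6, -5.7, -3.9, 0, 1]
    - [0, 0, -9, -8.6, -5.8, 0, 1]
    - [0, 0, -12, -11.4, -7.7, 0, 1]
    - [0, 0, -15, -14.2, -9.6, 0, 1]
    - [0, 0, -18, -17.1, -11.6, 0, 1]
    - [0, 0, -21, -20, -13.5, 0, 1]
    - [0, 0, -24, -22.8, -15.4, 0, 1]
    - [0, 0, -27, -25.6, -17.3, 0, 1]
    - [0, 0, -30, -28.5, -19.3, 0, 1]
    - [0, 0, -30, -28.5, -19.3, 0, 1]
    - [0, 0, -30, -28.5, -19.3, 0, 1]

```text
time: 1.1
tool_pos: [0.4124, 0.3124, 0.2054]
tcp_rot: [-0.092, 0.996, -0.0, -0.0]
force: [-0.1, 0.3, -0.5]
opening: 0.0942
gripper_force: 0.0
```

```bash
python3 - <<'E'
from a import *
s=bot.sense(); i=imaging.grab_frame("wrist"); cv2.imwrite("pics/w1.png",i)
np.savez("w1.npz",p=s["tool_pos"],q=s["tcp_rot"]); print(s["tool_pos"],s["tcp_rot"],s["joint_pos"],s["joint_velocities"])
E
```

```text
[0.4124 0.3124 0.2054] [-0.092   0.9958 -0.0002 -0.0001] [-0.7646  0.2248  0.0653  1.8814 -0.0165  1.0363  1.0626] [-0.0416  0.0056 -0.039  -0.0043 -0.0045  0.0001 -0.0389]
```

View pics/w1.png

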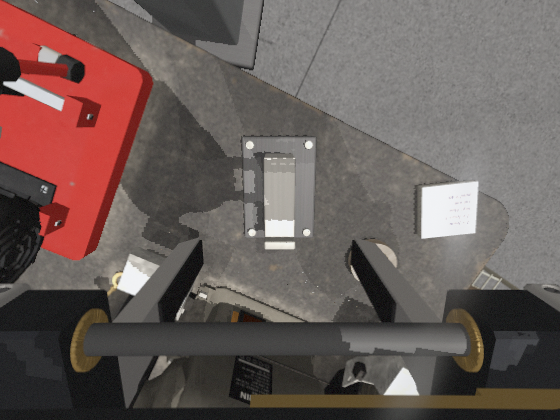

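The wrist view shows the rest's top at about columns 265–297, rows 157–238, with the stop at rows 240–249. The tape is at about (373,262). I'll enlarge this area.

```bash
python3 - <<'E'
from a import *
i=cv2.imread("pics/w1.png"); 
cv2.imwrite("pics/crop2.png",cv2.resize(i[130:260,235:325],None,fx=4.6,fy=4.6,interpolation=cv2.INTER_NEAREST))
g=cv2.cvtColor(i,cv2.COLOR_BGR2GRAY)
print(g[145:255,280]); 
for r in(170,190,210,230,245): print(r,g[r,256:306])
E
```

```text
[127 127 127 129 127 127 127 119  89 111 106 107 115 146 154 152 151 155
 174 171 149 151 151 150 151 152 154 176 176 176 176 175 175 173 173 173
 173 175 173 173 176 175 173 175 174 173 174 174 174 173 172 171 173 172
 174 173 173 172 174 174 171 171 173 172 171 173 170 171 173 171 170 170
 172 171 170 181 243 242 242 242 242 242 242 242 243 242 242 242 242 242
 241 232  94  93  93  95 134 201 240 239 236 230 225 219 143 106 108 105
 106 108]
170 [ 95  97  98  96  95  71  63  70 135 149 148 151 152 151 151 148 148 149
 152 153 151 150 147 149 152 151 147 148 150 150 150 151 150 149 149 150
 148 150 143 127 142 143 143 141 141 140 143 143 143 142]
190 [ 93  90  97  94  92  93  82  82 148 168 170 173 173 173 173 171 170 172
 174 176 175 173 171 172 173 171 170 171 171 173 173 174 174 172 173 174
 172 169 155 140 139 140 136 138 136 138 141 139 139 142]
210 [128  78  74  76  75  70  64  65 112 159 170 172 174 173 172 170 172 170
 173 172 173 171 168 170 173 172 170 170 169 171 170 171 171 171 171 170
 167 162 135 130 132 135 133 131 131 135 137 132 135 138]
230 [ 83  79 119 125 125 125 125  84  86 218 240 241 242 242 242 241 241 241
 242 242 242 242 242 241 242 242 242 242 241 241 242 242 241 243 242 242
 242 234 149 127 129 129 129 127 129 130 115 141 235 242]
245 [ 96  94  97  97  97  93 100 103 133 201 227 232 232 232 233 233 234 233
 232 234 235 236 236 235 236 233 234 234 237 238 238 239 240 238 237 237
 238 233 205 117  96  98  98  99  95  94  96  97  97  99]
```

View pics/crop2.png

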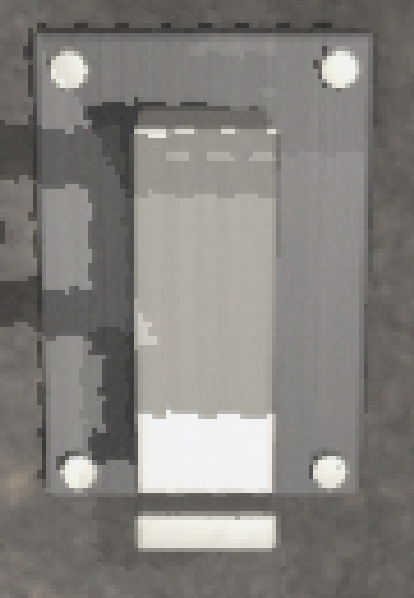

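The crop shows the pedestal top's near edge at about row 157.5. The foot of the stop is at about row 236.5, with side edges at about columns 263.5 and 293.7.

```bash
python3 - <<'E'
from a import *
z=np.load("w1.npz"); P=(z["p"],z["q"])
L=onplane("wrist",[(263.4,170),(263.4,190),(263.7,210),(264.5,230)],.06,P)[:,:2]
R=onplane("wrist",[(294,170),(293.9,190),(293.4,210),(293.2,230)],.06,P)[:,:2]
M=(L+R)/2; d=M[-1]-M[0]; print(L,R,"width",np.linalg.norm(L-R,axis=1),"yaw",np.degrees(np.arctan2(d[1],d[0])))
E=onplane("wrist",[(279,157.4),(279,236.4)],.06,P); print(E,np.linalg.norm(E[1]-E[0]))
fc=onplane("wrist",(np.array([(68,70),(340,70),(330,471),(78,472)])/4.6+[235,130]-.5),.012,P)[:,:2]
print("screws",fc.mean(0),[np.degrees(np.arctan2(*(v)[::-1])) for v in(fc[3]-fc[0],fc[2]-fc[1])],np.linalg.norm(fc[3]-fc[0]),np.linalg.norm(fc[1]-fc[0]))
st=onplane("wrist",(np.array([(137,516),(276,516),(276,548),(137,548)])/4.6+[235,130]-.5),.072,P)[:,:2]; print("stoptop",st)
toolgoal([.3,-.1,.48],np.radians(147.5))
E
```

```text
[[0.3853 0.293 ]
 [0.4068 0.2967]
 [0.4289 0.3009]
 [0.4518 0.3058]] [[0.3794 0.325 ]
 [0.4007 0.3292]
 [0.4229 0.3332]
 [0.4459 0.3376]] width [0.0326 0.0331 0.0328 0.0323] yaw 10.786492941855323
[[0.3692 0.3069 0.06  ]
 [0.4564 0.3233 0.06  ]] 0.08865176415975884
screws [0.4139 0.3154] [np.float64(10.604316850038497), np.float64(10.695236925788675)] 0.11087333324544939 0.0706721978629122
stoptop [[0.4609 0.3076]
 [0.4548 0.3402]
 [0.4629 0.3418]
 [0.469  0.3091]]
turn [-0.0121 -0.0147 43.167 ] shift cm [ 18.6187 -38.598  -27.4568] z [0.4114 0.3137 0.2053] t 1.15
```

Request:
step_arm:
  increments:
    - [0, 0, 0, 0, 0, -2, 1]
    - [0, 0, 0, 0, 0, -6, 1]
    - [0, 0, 0, 0, 0, -10, 1]
    - [0, 0, 0, 0, 0, -14, 1]
    - [0, 0, 0, 0, -1, -18, 1]
    - [0, 0, 3, 0, -3, -22, 1]
    - [0, 0, 6, 0, -5, -25, 1]
    - [0, 0, 9, 0, -8, -28, 1]
    - [0, 0, 12, -0.2, -12, -29, 1]
    - [0, 0, 15, -0.4, -16, -29, 1]
    - [0, 0, 18, -0.5, -20, -29, 1]
    - [0, 0, 21, -0.6, -24, -29, 1]

```text
time: 2.15
tool_pos: [0.4619, 0.0788, 0.4956]
tcp_rot: [0.09, 0.996, 0.0, 0.0]
force: [1.4, -0.0, -0.4]
opening: 0.0943
gripper_force: 0.0
```

```bash
python3 - <<'E'
from a import *
toolgoal([.555,-.343,.5],np.radians(147.5)); print(bot.sense()["joint_pos"])
E
```

```text
turn [ 0.0187  0.0123 22.2144] shift cm [-16.6947 -39.8403  -0.4422] z [0.4619 0.0788 0.4956] t 2.15
[-0.5394 -0.0108  0.3025  1.499   0.0031  1.6525  1.1547]
```

Request:
step_arm:
  increments:
    - [0, 0, 2, -1.3, -3, 0, 1]
    - [0, 0, 4, -2.8, -6.7, 0, 1]
    - [0, 0, 6, -4.3, -10.3, 0, 1]
    - [0, 0, 8, -5.8, -14, 0, 1]
    - [0, 0, 10, -7.4, -17.7, 0, 1]
    - [0, 0, 12, -9, -21.5, 0, 1]
    - [0, 0, 14, -10.6, -25.3, 0, 1]
    - [0, 0, 16, -12.1, -29, 0, 1]
    - [0, 0, 18, -13.7, -32.7, 0, 1]
    - [0, 0, 20, -15.2, -36.5, 0, 1]
    - [0, 0, 22, -16.4, -39.3, 0, 1]
    - [0, 0, 22, -16.4, -39.3, 0, 1]

```text
time: 3.15
tool_pos: [0.5539, -0.3404, 0.4929]
tcp_rot: [0.281, 0.96, -0.001, -0.002]
force: [0.2, 0.1, 0.3]
opening: 0.0938
gripper_force: 0.0
```

Request:
step_arm:
  increments:
    - [0, 0, 0, 0, 0, 3, 1]
    - [0, 0, 0, 0, 0, 7, 0.5]
    - [0, 0, 0, 0, 0, 11, 0]
    - [0, 0, 0, 0, 0, 15, -0.5]
    - [0, 0, 0, 0, 0, 17, -1]
    - [0, 0, 0, 0, 0, 17, -1]
    - [0, 0, 0, 0, 0, 17, -1]
    - [0, 0, 0, 0, 0, 17, -1]

```text
time: 3.82
tool_pos: [0.5546, -0.3363, 0.3274]
tcp_rot: [0.277, 0.961, -0.0, 0.001]
force: [0.5, 0.3, -0.3]
opening: 0.0506
gripper_force: 0.0
```

```bash
python3 - <<'E'
from a import *
s=bot.sense(); i=imaging.grab_frame("wrist"); cv2.imwrite("pics/w2.png",i)
np.savez("w2.npz",p=s["tool_pos"],q=s["tcp_rot"]); P=(s["tool_pos"],s["tcp_rot"]);print(s["tool_pos"],s["joint_pos"],s["joint_velocities"],s["opening"])
m=brassmask(i); n,l,st,c=cv2.connectedComponentsWithStats(m.astype(np.uint8)); k=1+st[1:,4].argmax()
b=blob(l==k,c[k]); print(c[k],st[k]); print(rect(onplane("wrist",b,.204,P)))
E
```

```text
[ 0.5546 -0.3363  0.3274] [ 0.044   0.4386  0.6592  1.4074 -0.2682  1.3838  1.7153] [ 0.0076 -0.0069  0.0075 -0.0076 -0.0005 -0.0062  0.0035] 0.050614217895422364
[273.4431 220.5466] [ 244  176   60   91 5143]
(array([ 0.5716, -0.3508]), 98.70569610595703, 59.945274353027344, -32.35739517211914)
```

View pics/w2.png

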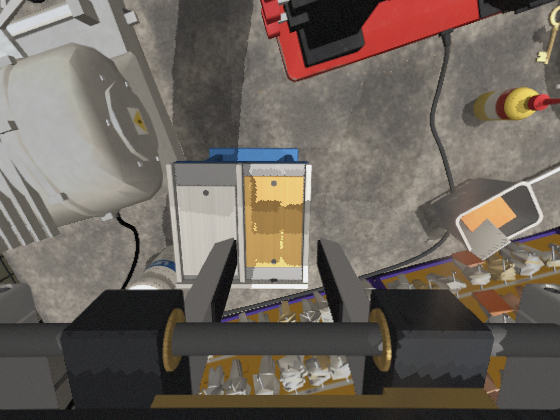

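The wrist view shows the brass at columns 244–304, rows 176–267, with the rim at about row 163. The grey plate is to its left, and the grey motor lies beyond the tray on the far-left side.

```bash
python3 - <<'E'
from a import *
z=np.load("w2.npz"); P=(z["p"],z["q"]); i=cv2.imread("pics/w2.png"); g=cv2.cvtColor(i,cv2.COLOR_BGR2GRAY)
for x in(255,273,290): print(x,g[155:185,x])
print(g[190,235:315])
u=np.array([np.cos(np.radians(-32.4)),np.sin(np.radians(-32.4))]); c=np.array([.5716,-.3508])
for r in range(158,166): print(r,(onplane("wrist",[(273,r)],.2,P)[0,:2]-c)@u)
print("plate ends",[(onplane("wrist",[(273,r)],.204,P)[0,:2]-c)@u for r in(175.5,266.5)])
print("rails lateral", [(onplane("wrist",[(x,190)],.206,P)[0,:2]-c)@[-u[1],u[0]] for x in(238,244,306,312)])
pr=c+.022*u; toolgoal([*pr,.22],np.radians(147.6)); toolgoal([*pr,.206],np.radians(147.6))
E
```

```text
255 [120 121 119 120 121 116  53  55  95 184 195 194 196 193 170 167 169 168
 168 167 167 154 195 199 195 191 111 128 189 110]
273 [125 126 123 124 124 117  47  52  92 183 196 196 196 195 174 172 173 173
 173 172 171 150 196 201 200 165 114 114 114 115]
290 [ 52  54  57  50  53  54  50  56  94 182 197 197 198 198 196 177 175 176
 174 175 171 130 197 202 204 203 202 202 201 202]
[106  83 173 184 184 181 163 104  82 111 151 151 154 155 153 154 151 116
 112 112 111 124 195 197 199 197 198 197 199 200 201 199 200 201 202 202
 201 202 200 200 199 200 200 200 202 201 202 203 201 198 201 203 205 203
 203 202 201 202 202 202 202 202 203 204 201 203 203 199 112  76 180 227
 234 236 236 219 128 100 104 106]
158 -0.06661508764337412
159 -0.06562685474352367
160 -0.06463683572586541
161 -0.06364502659897815
162 -0.06265142336029929
163 -0.06165602199608163
164 -0.06065881848135042
165 -0.05965980877986005
plate ends [np.float64(-0.049736950732537144), np.float64(0.04992229279160505)]
rails lateral [np.float64(-0.035527148320463116), np.float64(-0.029504170791530778), np.float64(0.032756053000793366), np.float64(0.038779138619789884)]
turn [0.0086 0.1527 0.1956] shift cm [-4.3702 -0.3014 10.7711] z [ 0.5546 -0.3366  0.3276] t 3.8667
turn [0.0086 0.1527 0.1956] shift cm [-4.3665 -0.3016 12.171 ] z [ 0.5546 -0.3366  0.3276] t 3.8667
```

Request:
step_arm:
  increments:
    - [0, 0.1, 0.2, -1, -0.1, 2, -1]
    - [0, 0.1, 0.2, -2.5, -0.2, 5, -1]
    - [0, 0.1, 0.2, -4, -0.3, 8, -1]
    - [0, 0.1, 0.2, -4.4, -0.3, 10, -1]
    - [0, 0.1, 0.2, -4.4, -0.3, 11, -1]
    - [0, 0.1, 0.2, -4.4, -0.3, 11.4, -1]
    - [0, 0.1, 0.2, -4.4, -0.3, 11.4, -1]
    - [0, 0.1, 0.2, -4.4, -0.3, 11.4, -1]
    - [0, 0.1, 0.2, -4.4, -0.3, 11.4, -1]
    - [0, 0.1, 0.2, -4.4, -0.3, 11.4, -1]

```text
time: 4.7
tool_pos: [0.5896, -0.3627, 0.213]
tcp_rot: [0.279, 0.96, 0.0, 0.0]
force: [-0.3, -0.1, 0.7]
opening: 0.0005
gripper_force: 0.0
```

```bash
python3 - <<'E'
from a import *
toolgoal([.5902,-.3626,.204],np.radians(147.6)); s=bot.sense(); print(s["force"],s["opening"])
E
```

```text
turn [ 0.0202  0.0111 -0.0308] shift cm [-0.0415  0.0422  0.9043] z [ 0.5896 -0.3627  0.213 ] t 4.7
[-0.287  -0.1391  0.7114] 0.00046256976092310195
```

Touch down in small steps.

Request:
step_arm:
  increments:
    - [0, 0, 0, 0, 0, 0.3, -1]
    - [0, 0, 0, 0, 0, 0.6, -1]
    - [0, 0, 0, 0, 0, 0.75, -1]
    - [0, 0, 0, 0, 0, 0.85, -1]
    - [0, 0, 0, 0, 0, 0.9, -1]
    - [0, 0, 0, 0, 0, 0.9, -1]

```text
time: 5.2
tool_pos: [0.5898, -0.363, 0.2043]
tcp_rot: [0.279, 0.96, 0.0, 0.0]
force: [-4.0, 2.9, 19.3]
opening: 0.0007
gripper_force: 9.4
```

Request:
step_arm:
  increments:
    - [0, 0, 0, 0, 0, 0.05, -1]
    - [0, 0, 0, 0, 0, 0.1, -1]
    - [0, 0, 0, 0, 0, 0.1, -1]

```text
time: 5.45
tool_pos: [0.59, -0.3632, 0.2042]
tcp_rot: [0.279, 0.96, 0.0, 0.001]
force: [-6.1, 5.1, 26.7]
opening: 0.0005
gripper_force: 13.8
```

Request:
step_arm:
  increments:
    - [0, 0, 0, 0, 0, -0.1, -1]
    - [0, 0, 0, 0.1, 0, -0.15, -1]
    - [0, 0, 0, 0.3, 0, -0.15, -1]
    - [0, 0, 0, 0.6, 0, -0.15, -1]
    - [0, 0, 0, 0.9, 0, -0.15, -1]
    - [0, 0, 0, 1.2, 0, -0.15, -1]
    - [0, 0, 0, 1.5, 0, -0.15, -1]
    - [0, 0, 0, 1.8, 0, -0.15, -1]
    - [0, 0, 0, 2.0, 0, -0.15, -1]
    - [0, 0, 0, 2.0, 0, -0.15, -1]

```text
time: 6.28
tool_pos: [0.573, -0.3524, 0.2043]
tcp_rot: [0.279, 0.96, -0.0, 0.001]
force: [-0.1, -0.6, 11.2]
opening: 0.0007
gripper_force: 5.8
```

```bash
cat > brass.py <<'E'
from a import *
s=bot.sense(); i=imaging.grab_frame("wrist"); cv2.imwrite("pics/last.png",i); P=(s["tool_pos"],s["tcp_rot"])
m=brassmask(i); y,x=np.nonzero(m); print(s["tool_pos"],s["force"])
g=i.astype(int)
n,l,st,c=cv2.connectedComponentsWithStats(m.astype(np.uint8)); k=[j for j in range(1,n) if st[j,4]>300]; print(st[k])
E
python3 brass.py
```

```text
[ 0.573  -0.3524  0.2043] [-0.1382 -0.561  11.1598]
[[   52    70    30    36   379]
 [  226   137   104   152 11622]
 [  459   285    63    38  1124]
 [  270   322    14    56   426]
 [  378   356    46    20   321]
 [  461   356    45    52   919]
 [  376   370    78    39  1550]]
```

```bash
cat > end.py <<'E'
from a import *
# plate's near end, along the tray, relative to first plate centre (rim at -0.061, end was -0.0497)
s=bot.sense(); i=imaging.grab_frame("wrist"); P=(s["tool_pos"],s["tcp_rot"])
m=brassmask(i); n,l,st,c=cv2.connectedComponentsWithStats(m.astype(np.uint8)); k=max((j for j in range(1,n) if st[j,1]<250),key=lambda j:st[j,4])
u=np.array([np.cos(np.radians(-32.4)),np.sin(np.radians(-32.4))]); o=np.array([.5716,-.3508])
for x in range(st[k,0]+12,st[k,0]+st[k,2]-8,20):
    r=np.nonzero(l[:,x]==k)[0].min()-.5
    print(x,r,(onplane("wrist",[(x,r)],.204,P)[0,:2]-o)@u)
r=st[k,1]+40; xs=np.nonzero(l[r]==k)[0]; v=np.array([-u[1],u[0]]); e=onplane("wrist",[(xs.min()-.5,r),(xs.max()+.5,r)],.204,P)[:,:2]
print("lateral",(e-o)@v, "tool along/lat",(s["tool_pos"][:2]-o)@u,(s["tool_pos"][:2]-o)@v,s["force"],st[k])
E
python3 end.py
```

```text
238 137.5 -0.06836549863457518
258 137.5 -0.06835991658184319
278 137.5 -0.06834977898558318
298 137.5 -0.06833508595188377
318 137.5 -0.0683158468223573
lateral [-0.0301  0.0297] tool along/lat 0.002003880408339324 -0.0006067138432564876 [-0.4274  0.0638 11.7796] [  226   137   104   152 11660]
```

Request:
step_arm:
  increments:
    - [0, 0, 0, 0.2, 0, 0, -1]
    - [0, 0, 0, 0.5, 0, 0, -1]
    - [0, 0, 0, 0.8, 0, 0, -1]
    - [0, 0, 0, 1.1, 0, 0, -1]
    - [0, 0, 0, 1.4, 0, 0, -1]
    - [0, 0, 0, 1.7, 0, 0, -1]
    - [0, 0, 0, 2.0, 0, 0, -1]
    - [0, 0, 0, 2.3, 0, 0, -1]
    - [0, 0, 0, 2.5, 0, 0, -1]
    - [0, 0, 0, 2.6, 0, 0, -1]
    - [0, 0, 0, 2.6, 0, 0, -1]

```text
time: 7.3
tool_pos: [0.5512, -0.3385, 0.2043]
tcp_rot: [0.279, 0.96, -0.0, 0.001]
force: [-0.4, -0.4, 11.4]
opening: 0.0009
gripper_force: 5.7
```

```bash
python3 end.py
```

```text
238 137.5 -0.09423603186158905
258 137.5 -0.09423130540365762
278 137.5 -0.09422202486254647
298 137.5 -0.09420819007973863
318 137.5 -0.09418981012965831
lateral [-0.0295  0.0298] tool along/lat -0.023866023692215927 -0.000548359921994175 [-0.3597 -0.4461 11.3735] [  226   137   104   152 11747]
```

Request:
step_arm:
  increments:
    - [0, 0, 0, 0, 0, -0.3, -1]
    - [0, 0, 0, 0, 0, -1, -1]
    - [0, 0, 0, 0, 0, -3, -1]
    - [0, 0, 0, 0.5, 0.05, -5, 1]
    - [0, 0, 0, 2, 0.05, -5.5, 1]
    - [0, 0, 0, 3.5, 0.05, -5.5, 1]
    - [0, 0, 0, 5, 0.05, -5.5, 1]
    - [0, 0, 0, 5.3, 0.05, -5.5, 1]
    - [0, 0, 0, 5.3, 0.05, -5.5, 1]
    - [0, 0, 0, 5.3, 0.05, -5.5, 1]
    - [0, 0, 0, 5.3, 0.05, -5.5, 1]
    - [0, 0, 0, 5.3, 0.05, -5.5, 1]

```text
time: 8.35
tool_pos: [0.5065, -0.3094, 0.258]
tcp_rot: [0.279, 0.96, -0.0, -0.001]
force: [0.7, -0.3, -1.0]
opening: 0.0571
gripper_force: 0.0
```

```bash
cat >> end.py <<'E'
print(s["tool_pos"],s["opening"]); cv2.imwrite("pics/last.png",i)
toolgoal([*(o-.077*u),.183],np.radians(147.6))
E
python3 end.py
```

```text
251 203.5 -0.09449402979656334
271 202.5 -0.09529614365139367
291 203.5 -0.09446925899271302
lateral [-0.0303  0.0294] tool along/lat -0.07716552969714163 9.483991638377456e-06 [ 0.674  -0.2968 -1.0118] [ 239  203   76  111 7720]
[ 0.5065 -0.3094  0.258 ] 0.057141465631420786
turn [-0.0342 -0.1137 -0.048 ] shift cm [-0.0414  0.012   7.4932] z [ 0.5063 -0.3095  0.2579] t 8.4
```

View pics/last.png

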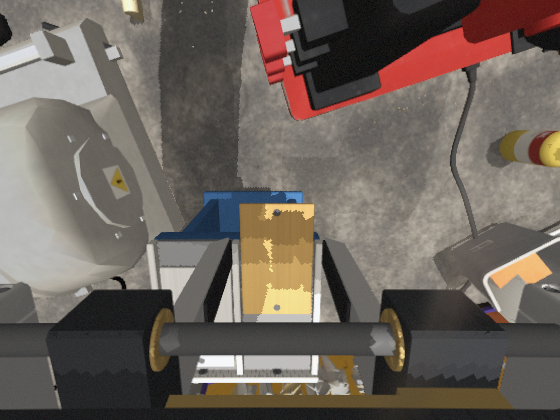

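The brass blank overhangs the rim, flat, at columns 239–315 with its near end at row 203. The fingers straddle it and are still opening, so I'll wait for that and then descend.

Request:
step_arm:
  increments:
    - [0, 0, 0, 0, 0, 0, 1]
    - [0, 0, 0, 0, 0, 0, 1]
    - [0, 0, 0, 0, 0, 0, 1]
    - [0, 0, 0, 0, 0, 0, 1]
    - [0, 0, 0, 0, 0, 1.5, 1]
    - [0, 0, 0, 0, 0, 3, 1]
    - [0, 0, 0, 0, 0, 4.5, 1]
    - [0, 0, 0, 0, 0, 6, 1]
    - [0, 0, 0, 0, 0, 7, 1]
    - [0, 0, 0, 0, 0, 7.5, 1]
    - [0, 0, 0, 0, 0, 7.5, 1]
    - [0, 0, 0, 0, 0, 7.5, 1]

```text
time: 9.4
tool_pos: [0.5061, -0.3093, 0.1836]
tcp_rot: [0.279, 0.96, 0.0, -0.001]
force: [-0.2, 0.6, 0.3]
opening: 0.0936
gripper_force: 0.0
```

Request:
step_arm:
  increments:
    - [0, 0, 0, 0, 0, 0, 0.4]
    - [0, 0, 0, 0, 0, 0, 0.4]
    - [0, 0, 0, 0, 0, 0, 0.4]
    - [0, 0, 0, 0, 0, 0, 0.2]
    - [0, 0, 0, 0, 0, 0, 0]
    - [0, 0, 0, 0, 0, 0, -0.3]
    - [0, 0, 0, 0, 0, 0, -0.3]
    - [0, 0, 0, 0, 0, 0, -0.3]
    - [0, 0, 0, 0, 0, 0, -0.3]
  force: 40

```text
time: 10.15
tool_pos: [0.506, -0.3091, 0.1833]
tcp_rot: [0.279, 0.96, 0.0, -0.001]
force: [-0.1, 0.9, 2.4]
opening: 0.0594
gripper_force: 40.0
```

Request:
step_arm:
  increments:
    - [0, 0, 0, 0, 0, -0.3, -0.3]
    - [0, 0, 0, 0, 0, -0.8, -0.3]
    - [0, 0, 0, 0, 0, -1.5, -0.3]
    - [0, 0, 0, 0, 0, -2.5, -0.3]
    - [0, 0, 0, 0, 0, -4, -0.3]
    - [0, 0, 0, 0, 0, -5.5, -0.3]
    - [0, 0, 0, 0, 0, -7, -0.3]
    - [0, 0, 0, 0, 0, -8, -0.3]
    - [0, 0, 0, 0, 0, -8, -0.3]
    - [0, 0, 0, 0, 0, -8, -0.3]

```text
time: 10.98
tool_pos: [0.5062, -0.3091, 0.2635]
tcp_rot: [0.279, 0.96, 0.0, -0.0]
force: [0.1, -0.9, -2.8]
opening: 0.0592
gripper_force: 40.0
```

```bash
python3 - <<'E'
from a import *
s=bot.sense(); i=imaging.grab_frame("wrist"); cv2.imwrite("pics/w4.png",i); print(s["tool_pos"],s["opening"],s["force"],s["joint_pos"])
toolgoal([.40,.30,.49],np.radians(190.7))
E
```

```text
[ 0.5062 -0.3091  0.2635] 0.05920797673078635 [ 0.0518 -0.8718 -2.8299] [-0.0167  0.3666  0.669   1.6443 -0.2396  1.2153  1.7089]
turn [  0.0462  -0.1113 -43.1307] shift cm [ 41.645   45.7138 -22.6347] z [ 0.506  -0.3089  0.2628] t 11.0333
```

View pics/w4.png

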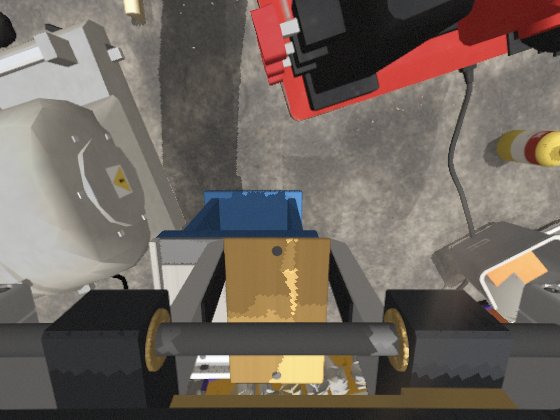

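The plate is held: near end at row 238 (columns 225–330), far end at row 382 (columns 230–324). Next I'll check for droop.

```bash
python3 - <<'E'
from a import *
i=cv2.imread("pics/w4.png"); m=brassmask(i)
P=(np.zeros(3),[0,0,0,1])
# tool-frame: rays in the tool frame; plate edges 60 mm apart in y
for r in(250,270,290,310,360,375):
    xs=[x for x in range(205,345) if m[r,x]]; a,b=min(xs)-.5,max(xs)+.5
    o,d=ray("wrist",[(a,r),(b,r)],P); k=.06/(d[1]/d[1][2]-d[0]/d[0][2])[1]
    p=o+d[0]/d[0][2]*(k); print(r,a,b,"tool x %.4f z %.4f"%(p[0],p[2]),"y",p[1])
# nose edges
for r in(237.5,382.5): print(r,onplane("wrist",[(277,r)],-.021,P))
E
```

```text
250 223.5 329.5 tool x 0.0091 z -0.0188 y -0.029930240381968308
270 226.5 327.5 tool x -0.0058 z -0.0140 y -0.029642465426651166
290 226.5 327.5 tool x -0.0172 z -0.0172 y -0.029645452107985686
310 226.5 326.5 tool x -0.0298 z -0.0187 y -0.02994660994562435
360 228.5 344.5 tool x -0.0399 z -0.0475 y -0.024767205295235906
375 229.5 323.5 tool x -0.0768 z -0.0191 y -0.02996595733092667
237.5 [[ 0.0175  0.0004 -0.021 ]]
382.5 [[-0.0808  0.0004 -0.021 ]]
```

Request:
step_arm:
  increments:
    - [0, 0, 0, 0, 0, -2, -0.3]
    - [0, 0, 0, 0, 0, -5, -0.3]
    - [0, 0, 0, 0, 0, -9, -0.3]
    - [0, 0, 0, 0, 0, -13, -0.3]
    - [0, 0, -1, 0.5, 0.5, -17, -0.3]
    - [0, 0, -3, 1.5, 1.6, -20, -0.3]
    - [0, 0, -5, 3, 3.3, -22, -0.3]
    - [0, 0, -7, 5, 5.5, -23, -0.3]
    - [0, 0, -9, 7.5, 8.2, -23, -0.3]
    - [0, 0, -11, 10, 11, -23, -0.3]
    - [0, 0, -13, 12.5, 13.7, -23, -0.3]
    - [0, 0, -16, 15, 16.5, -23, -0.3]

```text
time: 12.03
tool_pos: [0.4675, -0.088, 0.4927]
tcp_rot: [0.142, 0.99, 0.0, -0.001]
force: [0.9, 0.7, -1.5]
opening: 0.0591
gripper_force: 40.0
```

```bash
python3 - <<'E'
from a import *
s=bot.sense(); print(s["opening"],s["joint_pos"]); toolgoal([.3753-.04*.98,.3080-.04*.186,.49],np.radians(190.7))
E
```

```text
0.059057165844921204 [-0.3794  0.0005  0.505   1.4948 -0.0006  1.6488  1.4109]
turn [  0.0314  -0.1381 -27.0562] shift cm [23.5508 33.5811  0.3259] z [ 0.4675 -0.088   0.4927] t 12.0333
```

Request:
step_arm:
  increments:
    - [0, 0, -2, 1.5, 2.2, 0, -0.3]
    - [0, 0, -5, 3.5, 5, 0, -0.3]
    - [0, 0, -8, 5.8, 8.3, 0, -0.3]
    - [0, 0, -11, 8.1, 11.6, 0, -0.3]
    - [0, 0, -14, 10.4, 14.9, 0, -0.3]
    - [0, 0, -17, 12.7, 18.2, 0, -0.3]
    - [0, 0, -20, 15, 21.5, 0, -0.3]
    - [0, 0, -23, 17.3, 24.8, 0, -0.3]
    - [0, 0, -25, 19.6, 28, 0, -0.3]
    - [0, 0, -27, 21.9, 31.2, 0, -0.3]
    - [0, 0, -27, 23.5, 33.6, 0, -0.3]
    - [0, 0, -27, 23.5, 33.6, 0, -0.3]

```text
time: 13.03
tool_pos: [0.3352, 0.304, 0.4922]
tcp_rot: [-0.096, 0.995, -0.0, -0.002]
force: [0.1, -0.4, -1.2]
opening: 0.0594
gripper_force: 40.0
```

```bash
python3 - <<'E'
from a import *
s=bot.sense(); print(s["opening"],s["joint_pos"]); toolgoal([.3753-.012*.98,.3080-.012*.186,.1],np.radians(190.7))
E
```

```text
0.05939129724480179 [-0.798  -0.0313 -0.0044  1.527  -0.0029  1.6491  0.9598]
turn [ 0.0183 -0.2445  0.2808] shift cm [-2.9779 -0.3822 39.2065] z [0.3352 0.304  0.4922] t 13.0333
```

Request:
step_arm:
  increments:
    - [0, -0.1, 0.2, -0.3, 0, 2, -0.3]
    - [0, -0.1, 0.2, -0.6, 0, 5.5, -0.3]
    - [0, -0.1, 0.2, -0.9, 0, 9.5, -0.3]
    - [0, -0.1, 0.2, -1.2, -0.1, 13.5, -0.3]
    - [0, -0.1, 0.2, -1.6, -0.1, 17.5, -0.3]
    - [0, -0.1, 0.2, -2, -0.2, 21.5, -0.3]
    - [0, -0.1, 0.2, -2.4, -0.2, 25.5, -0.3]
    - [0, -0.1, 0.2, -2.8, -0.3, 29.5, -0.3]
    - [0, -0.1, 0.2, -3, -0.3, 33, -0.3]
    - [0, -0.1, 0.2, -3, -0.4, 36, -0.3]
    - [0, -0.1, 0.2, -3, -0.4, 37.5, -0.3]
    - [0, -0.1, 0.2, -3, -0.4, 37.5, -0.3]

```text
time: 14.03
tool_pos: [0.3659, 0.2992, 0.1152]
tcp_rot: [-0.09, 0.996, -0.001, -0.002]
force: [-1.1, -0.3, -1.3]
opening: 0.0595
gripper_force: 40.0
```

Request:
step_arm:
  increments:
    - [0, 0, 0, 0, 0, 0, -0.3]
    - [0, 0, 0, 0, 0, 0, -0.3]

```text
time: 14.2
tool_pos: [0.3681, 0.3013, 0.1198]
tcp_rot: [-0.09, 0.996, 0.001, 0.001]
force: [-0.4, -0.1, -0.7]
opening: 0.059
gripper_force: 40.0
```

```bash
python3 - <<'E'
from a import *
s=bot.sense(); print(s["opening"],s["joint_pos"]); 
i=imaging.grab_frame("wrist"); cv2.imwrite("pics/w5.png",i); toolgoal([.3753-.012*.98,.3080-.012*.186,.049],np.radians(190.7))
E
```

```text
0.05900883937145548 [-0.7642  0.2625  0.0159  2.0585 -0.0067  0.8187  1.0073]
turn [ 0.1179  0.1081 -0.3431] shift cm [0.3948 0.489  7.1092] z [0.3682 0.3015 0.1201] t 14.25
```

View pics/w5.png

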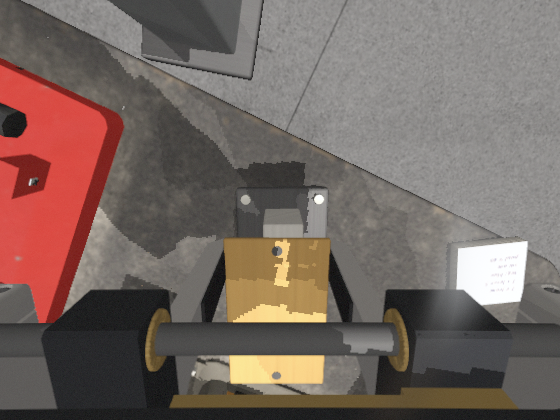

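The plate is above the rest. The pedestal's near end shows at columns 263–302, rows 208–237, with the foot screws at (245,200) and (319,200).

```bash
python3 - <<'E'
from a import *
i=cv2.imread("pics/w5.png"); g=cv2.cvtColor(i,cv2.COLOR_BGR2GRAY)
for r in(224,232): print(g[r,256:310])
print(g[200:240,282])
s=bot.sense(); P=(s["tool_pos"],s["tcp_rot"])
sc=onplane("wrist",[(245,200),(319,200)],.012,P); print("screws",sc, sc.mean(0)+0.0555*np.array([.9826,.1857,0]), sc[1]-sc[0])
E
```

```text
[ 70  73  72  72  66  68  70 108 129 137 138 137 138 139 138 140 139 138
 136 136 139 139 142 142 143 142 139 139 140 141 142 142 142 142 140 141
 144 145 142 143 143 144 145 141 144 141 128  93  86  81  82  83 146 148]
[ 72  72  69  64  67  66  71 137 151 160 161 160 161 162 162 161 157 156
 157 159 161 162 162 159 159 157 159 161 160 159 159 158 159 159 160 161
 162 159 159 160 159 159 159 157 159 158 148 100  92  91  92  89 143 147]
[ 67  70  71  69  69  68  69  71  84 118 116 116 118 115 115 121 118 119
 118 119 118 117 118 118 139 154 157 160 158 159 159 158 159 159 159 159
 157 138  97 113]
screws [[0.3675 0.2705 0.012 ]
 [0.3546 0.341  0.012 ]] [0.4156 0.3161 0.012 ] [-0.0128  0.0705  0.    ]
```

```bash
python3 - <<'E'
from a import *
s=bot.sense(); P=(s["tool_pos"],s["tcp_rot"])
e=onplane("wrist",[(262.5,232),(302.2,232),(282,223.8)],.06,P); print(e,np.linalg.norm(e[1]-e[0]))
d=np.array([.9826,.1857]); S=np.array([.4564,.3233]); n=np.array([-d[1],d[0]])
for p in(e[0],e[1],e[:2].mean(0),e[2]): print("along,lat from S",(p[:2]-S)@d,(p[:2]-S)@n)
E
```

```text
[[0.3792 0.2918 0.06  ]
 [0.3733 0.3242 0.06  ]
 [0.3692 0.3064 0.06  ]] 0.032982750808056016
along,lat from S -0.08175554695790949 -0.016633253687324115
along,lat from S -0.08152482598220807 0.01634847987019364
along,lat from S -0.0816401864700588 -0.00014238690856526443
along,lat from S -0.08881979426670708 -0.000422991442729526
```

Request:
step_arm:
  increments:
    - [0, 0.1, -0.3, 0.1, 0.1, 1, -0.3]
    - [0, 0.1, -0.3, 0.2, 0.3, 2.5, -0.3]
    - [0, 0.1, -0.3, 0.4, 0.45, 4, -0.3]
    - [0, 0.1, -0.3, 0.4, 0.45, 5.5, -0.3]
    - [0, 0.1, -0.3, 0.4, 0.45, 6.5, -0.3]
    - [0, 0.1, -0.3, 0.4, 0.45, 7, -0.3]
    - [0, 0.1, -0.3, 0.4, 0.45, 7.1, -0.3]
    - [0, 0.1, -0.3, 0.4, 0.45, 7.1, -0.3]
    - [0, 0.1, -0.3, 0.4, 0.45, 7.1, -0.3]

```text
time: 15.0
tool_pos: [0.3633, 0.3051, 0.0485]
tcp_rot: [-0.093, 0.996, 0.001, -0.0]
force: [1.3, 0.2, -0.8]
opening: 0.0591
gripper_force: 40.0
```

```bash
python3 - <<'E'
from a import *
s=bot.sense(); print(s["force"],s["torque"]);toolgoal([.3753-.004*.98,.3076-.004*.186,.0445],np.radians(190.7))
E
```

```text
[ 1.3064  0.2221 -0.7589] [0.0164 0.0458 0.0226]
turn [ 0.0917 -0.0285 -0.0441] shift cm [-0.8258  0.0237  0.4005] z [0.3633 0.3051 0.0485] t 15.0
```

Request:
step_arm:
  increments:
    - [0, 0, 0, 0, 0, 0.2, -0.3]
    - [0, 0, 0, 0, 0, 0.4, -0.3]
    - [0, 0, 0, -0.3, 0, 0.4, -0.3]
    - [0, 0, 0, -0.6, 0, 0.4, -0.3]
    - [0, 0, 0, -0.8, 0, 0.4, -0.3]
    - [0, 0, 0, -0.8, 0, 0.4, -0.3]
    - [0, 0, 0, -0.8, 0, 0.4, -0.3]

```text
time: 15.58
tool_pos: [0.371, 0.3063, 0.0439]
tcp_rot: [-0.093, 0.996, 0.001, -0.001]
force: [-0.1, -0.7, -1.2]
opening: 0.0594
gripper_force: 40.0
```

Request:
step_arm:
  increments:
    - [0, 0, 0, -0.1, 0, 0.0, -0.3]
    - [0, 0, 0, -0.2, 0, 0.0, -0.3]
    - [0, 0, 0, -0.25, 0, 0.0, -0.3]
    - [0, 0, 0, -0.3, 0, 0.0, -0.3]
    - [0, 0, 0, -0.3, 0, 0.0, -0.3]

```text
time: 16.0
tool_pos: [0.3739, 0.3069, 0.0439]
tcp_rot: [-0.093, 0.996, 0.0, -0.001]
force: [-0.3, -0.1, -1.7]
opening: 0.059
gripper_force: 40.0
```

Still no contact; I'll keep creeping towards the stop.

Request:
step_arm:
  increments:
    - [0, 0, 0, -0.05, 0, 0, -0.3]
    - [0, 0, 0, -0.1, 0, 0, -0.3]
    - [0, 0, 0, -0.15, 0, 0, -0.3]
    - [0, 0, 0, -0.15, 0, 0, -0.3]

```text
time: 16.33
tool_pos: [0.3754, 0.3072, 0.0439]
tcp_rot: [-0.093, 0.996, 0.001, -0.001]
force: [-0.4, -0.5, -0.8]
opening: 0.0594
gripper_force: 40.0
```

Request:
step_arm:
  increments:
    - [0, 0, 0, -0.05, 0, 0, -0.3]
    - [0, 0, 0, -0.1, 0, 0, -0.3]
    - [0, 0, 0, -0.1, 0, 0, -0.3]

```text
time: 16.58
tool_pos: [0.3757, 0.3071, 0.0437]
tcp_rot: [-0.093, 0.996, 0.0, -0.001]
force: [-3.7, -0.4, -1.5]
opening: 0.059
gripper_force: 40.0
```

Request:
step_arm:
  increments:
    - [0, 0, 0, 0, 0, 0.04, -0.3]
    - [0, 0, 0, 0, 0, 0.08, -0.3]
    - [0, 0, 0, 0, 0, 0.1, -0.3]
    - [0, 0, 0, 0, 0, 0.1, -0.3]

```text
time: 16.92
tool_pos: [0.3757, 0.3072, 0.0432]
tcp_rot: [-0.093, 0.996, 0.0, -0.001]
force: [-8.4, -3.3, 13.4]
opening: 0.0588
gripper_force: 40.0
```

Request:
step_arm:
  increments:
    - [0, 0, 0, 0, 0, -0.05, -0.3]
    - [0, 0, 0, 0, 0, -0.05, 0.3]
    - [0, 0, 0, 0, 0, -0.05, 0.4]
    - [0, 0, 0, 0, 0, -0.05, 0.5]
    - [0, 0, 0, 0, 0, -0.05, 0.6]
    - [0, 0, 0, 0, 0, -0.05, 0.7]
    - [0, 0, 0, 0, 0, -0.05, 0.7]
    - [0, 0, 0, 0, 0, -0.05, 0.7]
  force: 10

```text
time: 17.58
tool_pos: [0.3763, 0.3073, 0.0434]
tcp_rot: [-0.093, 0.996, 0.0, -0.001]
force: [0.0, -0.1, -0.1]
opening: 0.0799
gripper_force: 0.0
```

```bash
cat > chk.py <<'E'
from a import *
s=bot.sense(); i=imaging.grab_frame("wrist"); cv2.imwrite("pics/w6.png",i); P=(s["tool_pos"],s["tcp_rot"]); print(s["tool_pos"],s["force"],s["opening"])
m=brassmask(i); d=np.array([.9826,.1857]); S=np.array([.4564,.3233]); n=np.array([-d[1],d[0]])
k,l,st,c=cv2.connectedComponentsWithStats(m.astype(np.uint8)); print(st[[j for j in range(1,k) if st[j,4]>1000]])
E
python3 chk.py
```

```text
[0.3763 0.3073 0.0434] [ 0.0297 -0.0839 -0.1226] 0.07986994967629336
[[ 224  236  107   87 8820]
 [ 229  355   96   29 2696]
 [ 218  389  342   20 4775]]
```

Released with no forces left. I'll lift straight up to check.

Request:
step_arm:
  increments:
    - [0, 0, 0, 0, 0, 0, 0.9]
    - [0, 0, 0, 0, 0, 0, 0.9]
    - [0, 0, 0, 0, 0, -1, 0.9]
    - [0, 0, 0, 0, 0, -3, 0.9]
    - [0, 0, 0, 0, 0, -6, 0.9]
    - [0, 0, 0, 0, 0, -10, 0.9]
    - [0, 0, 0, 0, 0, -13, 0.9]
    - [0, 0, 0, 0, 0, -15, 0.9]
    - [0, 0, 0, 0, 0, -16, 0.9]
    - [0, 0, 0, 0, 0, -16, 0.9]
    - [0, 0, 0, 0, 0, -16, 0.9]

```text
time: 18.55
tool_pos: [0.3763, 0.3071, 0.203]
tcp_rot: [-0.093, 0.996, 0.0, -0.001]
force: [-1.0, -0.5, -1.7]
opening: 0.0891
gripper_force: 0.0
```

```bash
cat >> chk.py <<'E'
k=1+np.argmax([st[j,4]*(st[j,1]<300) for j in range(1,k)]); b=blob(l==k,c[k]); r=rect(onplane("wrist",b,.064,P)); print(r,"along,lat",(r[0]-S)@d,(r[0]-S)@n)
x0,y0,w,h,_=st[k]; a=i[max(0,y0-40):y0+h+40,max(0,x0-50):x0+w+50]; cv2.imwrite("pics/w6c.png",cv2.resize(a,None,fx=3,fy=3)[:600,:800])
cv2.imwrite("pics/top9.png",imaging.grab_frame("top"))
E
python3 chk.py
```

```text
[0.3763 0.3071 0.203 ] [-0.9932 -0.5315 -1.7274] 0.0891481606187858
[[ 249  183   57   87 4658]]
(array([0.4081, 0.3133]), 99.78202819824219, 60.17504119873047, 10.638667106628418) along,lat -0.049269825762939416 -0.0008228031860351334
```

View pics/w6c.png

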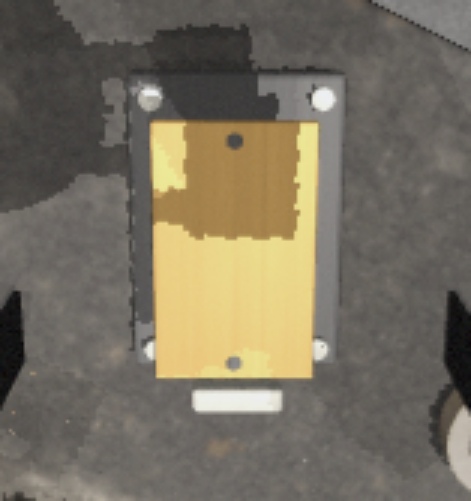

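The picture shows the blank flat along the rest. Its end is at the stop: the dark band at crop rows 378–391 matches the visible part of the stop's face. It sits about 0.8 mm off centre and is square to within 0.1°. I'll hand the job in.

```bash
python3 -c "
from station import bot
print(bot.finish_job(), bot.sense()['time'])"
```

```text
the job is handed in; nothing more can be done
the job is handed in; nothing more can be done
```

The brass blank lies flat and lengthways on the engraving rest, its end against the stop and about 0.8 mm off centre, and is released. I handed the job in at about 19 s; the grey blank, oil bottle and tape were not touched.

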